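# Hold a notched test coupon in the code reader

### The job

Have the reader read the orange-labelled metal test coupon: pick it up, keep its label face up, and slide its frosted, notched end first into the slot of the bench code reader until the sprung stop at the back is pushed home. The stop pushes the coupon out again when let go, so finish while still holding the coupon there in the gripper, level and square in the slot. Leave the blue-labelled coupon, the caliper and the bearing where they are.

Things in the scene. Friction and masses are not known exactly. Their poses are not given: they have to be found in the camera images.
- coupon: Coupon to be read: aluminium plate, 150 mm long (x), 50 wide (y), 8 thick (z), about 160 g, flat on the bench, label (+z) up, any heading. Origin: centre of the underside. +x points to the frosted end, whose one corner, at the +y side, is cut away 13 x 13 mm. White label with an orange stripe near the middle; the last 39 mm at the notched end paler, with a dot code. Underside and other end plain.
- coupon_end (a point): Middle of the coupon's notched end face: 75 mm from its centre along +x, 4 mm above its underside.
- coupon_grip (a point): A good place to hold the coupon across its 50 mm width: on its middle line, 40 mm from the plain end (35 mm behind the centre), 4 mm above the underside. The front 80 mm, at the notched end, go into the reader. It is nose-heavy there: grip firmly. A tall bench vice stands to the robot's right of the coupon: with the arm coming from that side, cross it with the fingers 0.3 m above the bench.
- coupon_b: A second coupon of the same size and shape with a blue stripe on its label, lying label up; to be left alone. Origin: centre of the underside, +x to its notched end.
- reader: Code reader, fixed: dark base, grey housing with touch panel and three lamps on top, 98 mm wide, 85 mm high, from x = -50 to 78 mm. Origin: on the bench, under the slot's middle line (y = 0). A coupon is pushed in along +x; +y is left of that. Slot floor 35 mm above the bench from x = -38 mm, behind a steel ramp from 25 mm at x = -50; back wall at x = 32 mm. Nothing stands in front of x = -50.
- reader_mouth (a point): Middle of the slot's floor where its side walls begin, x = -30 mm in the reader's frame, 35 mm above the bench. The slot is 54 mm wide and 20 mm high (its roof begins at x = -34 mm). Two flared steel cheeks lead into it from x = -49 mm, where they are about 75 mm apart.
- reader_key (a point): Foot of a fixed upright dowel, 8 mm thick, in the slot's far left corner (x = 25, y = 19.5 mm in the reader's frame). With the label up only the notched corner passes it; any other corner strikes it at x = 21 mm, before the stop is reached.
- plunger (a joint): Travel of the sprung brass stop, 7 mm thick, on the slot's middle line, m: 0 at rest (its tip at x = 24 mm in the reader's frame), 0.008 when the coupon's end meets the back wall. The spring pushes back with about 1 N at the start and 5 N at full travel. Home is any reading above 0.005.
- caliper: Vernier caliper, 75 x 190 x 9 mm, lying on the bench; to be left alone. Origin: centre of the underside.
- bearing: Ball bearing, 52 mm across and 15 mm high; to be left alone. Origin: centre of the underside.

How it is judged:
On the way, in this order (a step that is already met when the one before it is completed fails the run):
1. the orange-labelled coupon is lifted off the bench by the gripper, label face up (height (world z) of coupon above 0.02 m and angle between coupon's own z axis and vertical below 0.6 rad and contact force between the fingers and coupon above 1 N), for 0.2 s.
2. its notched end is in the slot and has pushed the sprung stop home (value of joint plunger above 0.005 m and x of coupon_end in the frame of reader above 0.026 m), for 0.2 s.
At the end, for the whole second after the job is handed in: Orange-labelled coupon held in the fingers (over 1 N), label up, level and in line with the slot to 0.1 rad and 6 mm, its notched end at the back of the slot, the sprung stop in more than 5 of its 8 mm; blue-labelled coupon, caliper and bearing moved less than 20 mm (all of step 2 and y of coupon_end in the frame of reader between -0.006 and 0.006 m and z of coupon_end in the frame of reader below 0.049 m and angle between coupon's own z axis and vertical below 0.1 rad and angle between the x axis of coupon and the x axis of reader, either way round below 0.1 rad and contact force between the fingers and coupon above 1 N and distance of each of coupon_b, caliper, bearing from where it was at the start of the episode below 0.02 m); the arm keeps its last pose, push and grip.
It fails at once if the coupon is turned on its edge or over (angle between coupon's own z axis and vertical above 1.2 rad).
It fails at once if a thing to be left alone is moved more than 20 mm (distance of any of coupon_b, caliper, bearing from where it was at the start of the episode above 0.02 m).
It also fails if it takes over 51 s, if anything falls off the work surface, if the arm or the gripper's body presses on something with over 40 N, if the wrist force passes 120 N, or if a joint passes its speed limit or range.

### The arm

A 6-joint arm with a two-finger parallel gripper is mounted at the origin on a cart in front of the work surface, level with it; the furniture and walls round the work are solid. World frame = base frame: x ahead of the robot, y to its left, z up, the work surface at z = 0. Lengths are in m, angles in rad, forces in N, time in s.
With the tool pointing down it reaches from about 0.4 to 0.825 m from the base axis. Payload 7 kg.
Tool frame: the origin (TCP) lies at the very end of the fingers, on their centre line; the grasp point (between the pads) lies arm.hold_point_z behind it (arm.hold_point_z is the distance from the TCP to the grasp point, in m); z points along the fingers, y is the line along which they close (so a half turn about z gives the same grasp; the last joint's range is limited). The gripper opens to 88 mm and grips with 3 to 60 N. Pads are 19 mm wide; open, the fingers measure 130 mm over their backs; the gripper's body (78 mm by 193 mm) begins 47 mm behind the grasp point.
Start: joints at [-1.032, 0.359, 0.012, 0, -1.224, -0.288], TCP at [0.167, -0.654, 0.227] pointing down, gripper open.
Joint ranges: [-3.07, 3.07], [-1.43, 2.12], [-1.02, 1.25], [-3.03, 1.67], [-3.05, -0], [-3.03, 3.03]. Speed limits (rad/s): [2.39, 2.39, 3.01, 3.14, 3.14, 3.14].

### API

Orientations are given as [roll, pitch, yaw] about the fixed x, y, z axes, in that order (R = Rz(yaw) Ry(pitch) Rx(roll)).
In Python, from station import arm gives the robot as it stands.
- The arm moves only by the tool shift_gripper, called after ">>>" by a JSON object that holds its "fn" and its "kwargs". Schema: {"type":"object","properties":{"offsets":{"type":"object","properties":{"segments":{"type":"array","items":{"type":"array","items":{"type":"number"},"minItems":5,"maxItems":5},"minItems":1,"maxItems":20}},"additionalProperties":false,"required":["segments"]},"squeeze":{"type":"number"},"only":{"type":"string"},"quiet":{"type":"boolean"},"lines":{"type":"string"}},"required":["offsets"],"additionalProperties":false}. offsets is an object whose key "segments" holds a list of rows, 1 to 20 of them, each of 5 numbers: the finger opening in m, then dx, dy, dz in mm, then a turn about the tool's z in rad; each row is the pose to reach, as a shift and turn from the pose commanded when the call began, along the tool's axes at that moment; what a row does not reach only later rows make up. A row lasts 1/12 s, in which the tool goes at most 0.0417 m and 0.125 rad, less where a joint would pass 70% of its speed; a pose out of reach is approached as far as the arm can. The fingers move at their own pace and stop on an object; squeeze is the grip in N (left out, the last holds). Time passes only in rows, so rows that do not move let the fingers close. The tool returns the time, the measured TCP pose, the force, the opening and the grip force at its end. only (a regular expression) keeps the lines of the reply that match it, lines (a string "A,B") keeps lines A to B, and quiet returns only ok. Input that does not fit is refused with a message, and nothing moves.
- arm.get_state(): the state, without advancing time (a new reading comes with each control period).
- arm.grab_frame(name): name is "scene" or "top" or "wrist"; returns the picture (384x512x3 uint8, red, green, blue); there is no depth.
- arm.camera_params(name): a dict with "fx", "fy", "cx", "cy" (pixels), "D" ([k1, k2, p1, p2, k3] as OpenCV has them; the pictures are not rectified), "T" (4x4, takes a point from camera to world coordinates); the wrist camera has in their place "hand_eye" (4x4, takes a point from camera to tool coordinates, whose origin is the TCP and whose axes are the flange's). Camera axes: x right, y down, z forward; pixel columns grow to the right and rows downward; lengths in m; the calibration is good to about 2 mm. A picture is of the moment at which its call begins: read the wrist's pose just before it. camera_params takes no time and is no camera call.
- arm.job_done(): hands the job in; it is judged then, once.
The state is a dict: "t": time; "q": joint angles; "qd": joint speeds; "joint_efforts": joint torques, N m; "eef_pos": TCP position; "ee_rot": TCP orientation; "force": force on the tool from outside, world axes, zero at the start; "moment": the same for the moment, N m; "width": finger opening in m; "gripper_force": force on a finger pad.
Only numpy, scipy, OpenCV 4.12 (cv2) and the standard library are available. Lean on these libraries where they do the work, as an engineer would, in place of code of your own. Each camera call takes 0.05 s, during which the arm holds its last target. There are 200 camera calls.

## Working session

There is one attempt and no reset: what is moved stays moved. The work goes in short steps, Python scripts to look and compute and a tool call to move; the robot and the scene stay as the last step left them, time stands still between calls to the robot, and variables do not carry over. Pictures are saved under pics/ and viewed, at most 10 in all, crops included, and the job is handed in when it is done.

```bash
mkdir -p pics
```

Run:
```python
from station import arm
import cv2, numpy as np
s=arm.get_state(); print({k:np.round(v,3).tolist() for k,v in s.items()}, arm.hold_point_z)
ims=[]
for n in ("scene","top"):
    im=arm.grab_frame(n); cv2.imwrite(f"pics/{n}0.png",im[:,:,::-1])
    p=arm.camera_params(n); print(n,p)
print(arm.camera_params("wrist"))
```

```text
{'t': 0.0, 'q': [-1.032, 0.359, 0.011, -0.0, -1.224, -0.288], 'qd': [-0.001, 0.0, 0.002, 0.001, 0.002, 0.0], 'joint_efforts': [0.002, -58.272, 29.307, 6.997, 0.007, -0.0], 'eef_pos': [0.167, -0.653, 0.226], 'ee_rot': [3.14, -0.0, -2.891], 'force': [-0.138, -0.737, 0.042], 'moment': [0.037, -0.055, -0.028], 'gripper_force': 0.0, 'width': 0.088} 0.0188
scene {'fx': 398.74435640910076, 'fy': 398.74435640910076, 'cx': 255.06492890161198, 'cy': 193.0994925412062, 'D': array([-0.0073306,  0.       ,  0.       ,  0.       ,  0.       ]), 'T': array([[ 0.89918761, -0.39200279,  0.19441053,  0.3441556 ],
       [-0.43739187, -0.79280994,  0.42442991, -0.11159251],
       [-0.01224711, -0.4666757 , -0.88434371,  0.78592959],
       [ 0.        ,  0.        ,  0.        ,  1.        ]])}
top {'fx': 370.92875447065893, 'fy': 370.92875447065893, 'cx': 258.2826828934862, 'cy': 187.55120292011043, 'D': array([-0.0595599,  0.       ,  0.       ,  0.       ,  0.       ]), 'T': array([[ 0.13742657, -0.96681732,  0.21535601,  0.29295975],
       [-0.99051077, -0.13447623,  0.02836491,  0.24940779],
       [ 0.00153658, -0.21721054, -0.97612357,  0.90775342],
       [ 0.        ,  0.        ,  0.        ,  1.        ]])}
{'fx': 322.1400394674157, 'fy': 322.1400394674157, 'cx': 252.08551230317696, 'cy': 188.8388957692511, 'D': array([-0.0652764,  0.       ,  0.       ,  0.       ,  0.       ]), 'hand_eye': array([[-4.05581444e-04, -9.63984395e-01, -2.65958496e-01,
         7.16601057e-02],
       [ 9.99999580e-01, -1.72231049e-04, -9.00716591e-04,
        -2.81827075e-04],
       [ 8.22470427e-04, -2.65958750e-01,  9.63984060e-01,
        -1.58214850e-01],
       [ 0.00000000e+00,  0.00000000e+00,  0.00000000e+00,
         1.00000000e+00]])}
```

View pics/top0.png

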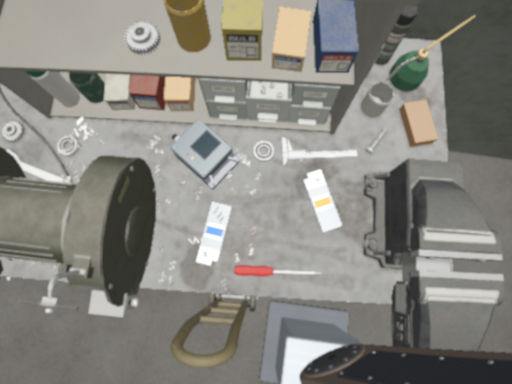

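View pics/scene0.png

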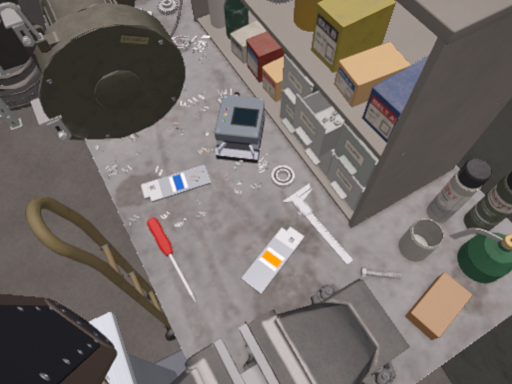

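Top view: orange coupon at about (322,200), reader at (203,152) with its mouth towards the lower right, blue coupon at (214,232), caliper at (318,153), bearing at (263,151). In the scene view: coupon (273,258), with the frosted notched end at the upper right (292,238), and the reader mouth at (238,153). Next I'll measure these and look closer.

Create h.py:
```python
import cv2, numpy as np
from station import arm
def cam(n,Ttool=None):
    p=arm.camera_params(n); K=np.array([[p['fx'],0,p['cx']],[0,p['fy'],p['cy']],[0,0,1]])
    return K,p['D'],(p['T'] if 'T' in p else Ttool@p['hand_eye'])
def ray(c,px,z):
    K,D,T=c; u=cv2.undistortPoints(np.float64(px).reshape(-1,1,2),K,D)[:,0]
    d=np.c_[u,np.ones(len(u))]@T[:3,:3].T; o=T[:3,3]
    return o+d*((z-o[2])/d[:,2])[:,None]
def proj(c,P):
    K,D,T=c; R=T[:3,:3].T
    return cv2.projectPoints(np.float64(P).reshape(-1,1,3),cv2.Rodrigues(R)[0],-R@T[:3,3],K,D)[0][:,0]
def tool():
    from scipy.spatial.transform import Rotation as Ro
    s=arm.get_state(); T=np.eye(4); T[:3,:3]=Ro.from_euler('xyz',s['ee_rot']).as_matrix(); T[:3,3]=s['eef_pos']; return T
```

Run:
```python
from h import *
for n,box in(("scene",(225,210,325,310)),("top",(290,155,355,245))):
    im=cv2.imread(f"pics/{n}0.png"); c=cam(n); x0,y0,x1,y1=box
    hsv=cv2.cvtColor(im,cv2.COLOR_BGR2HSV)
    o=cv2.inRange(hsv,(8,120,150),(25,255,255)); o[:y0]=0;o[y1:]=0;o[:,:x0]=0;o[:,x1:]=0
    co=max(cv2.findContours(o,0,1)[0],key=cv2.contourArea)
    m=cv2.inRange(hsv,(0,0,178),(180,60,255))|o; mm=np.zeros_like(m); mm[y0:y1,x0:x1]=m[y0:y1,x0:x1]
    mm=cv2.morphologyEx(mm,cv2.MORPH_CLOSE,np.ones((5,5)))
    cc=max(cv2.findContours(mm,0,1)[0],key=cv2.contourArea)
    W=ray(c,cc.reshape(-1,2),.008)[:,:2].astype(np.float32)
    r=cv2.minAreaRect(W); b=cv2.boxPoints(r)
    print(n,"stripe",ray(c,cv2.minAreaRect(co)[0],.008),"rect",r,"\n",b, "px",proj(c,np.c_[b,np.full(4,.008)]).round(0).tolist())
a=cv2.imread("pics/scene0.png"); t=cv2.imread("pics/top0.png")
f=lambda i,x,y,w,h:cv2.resize(i[y:y+h,x:x+w],(400,300),interpolation=cv2.INTER_CUBIC)
cv2.imwrite("pics/z1.png",np.vstack([np.hstack([f(a,200,85,80,60+20-20),f(a,200,110,80,60)]),np.hstack([f(t,165,115,88,66+0),f(t,285,160,100,75)])]))
```

```text
scene stripe [[0.4792379 0.1119109 0.008    ]] rect ((0.4847911298274994, 0.11446043848991394), (0.14968565106391907, 0.05034148320555687), 26.387304306030273) 
 [[0.40655935 0.10374576]
 [0.42893296 0.05864934]
 [0.5630229  0.12517512]
 [0.5406493  0.17027155]] px [[241.0, 278.0], [261.0, 293.0], [304.0, 236.0], [285.0, 223.0]]Traceback (most recent call last):
  File "<stdin>", line 6, in <module>
ValueError: max() iterable argument is empty
```

Run:
```python
from h import *
c=cam("top"); print("top px of coupon corners",proj(c,[[.4066,.1037,.008],[.4289,.0586,.008],[.563,.1252,.008],[.5406,.1703,.008]]).round(1).tolist())
a=cv2.imread("pics/scene0.png"); t=cv2.imread("pics/top0.png")
f=lambda i,x,y,w,h:cv2.resize(i[y:y+h,x:x+w],(w*5,h*5),interpolation=cv2.INTER_CUBIC)
cv2.imwrite("pics/z1.png",np.hstack([f(a,205,85,72,84),f(t,165,113,84,84)]))
```

```text
top px of coupon corners [[323.6, 230.8], [342.8, 224.3], [321.3, 168.1], [302.5, 174.3]]
```

View pics/z1.png

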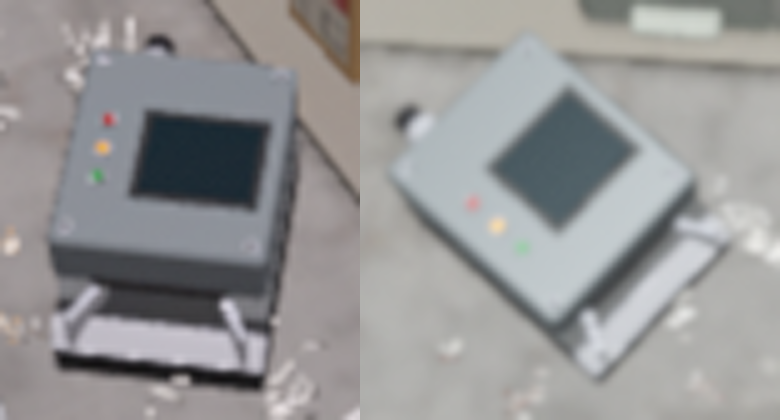

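The crop shows the housing top's four corners clearly in both views, and below them the pale ramp between two cheeks. I'll cast the corners onto z = 0.085.

Run:
```python
from h import *
f=np.array
S=f([[95,55],[297,65],[265,267],[52,247]])/5+[205,85]   # back-left, back-right, front-right, front-left
T=f([[527,33],[695,188],[550,322],[390,172]])/5+[165-72,113]  # B, R, bottom, L
for n,p in(("scene",S),("top",T[[3,0,1,2]])):
    W=ray(cam(n),p-.4,.085); print(n,W.round(4).tolist())
    r=cv2.minAreaRect(W[:,:2].astype(np.float32));print(r)
    for i in range(4): d=W[(i+1)%4]-W[i]; print(np.linalg.norm(d).round(4),np.degrees(np.arctan2(d[1],d[0])).round(1))
R=f([[57,345],[262,368]])/5+[205,85]; print("ramp front",ray(cam("scene"),R-.4,.025))
R=f([[600,375],[735,233]])/5+[93,113]; print("ramp front top",ray(cam("top"),R-.4,.025))
```

```text
scene [[0.544, 0.4834, 0.085], [0.624, 0.4368, 0.085], [0.5616, 0.3425, 0.085], [0.4838, 0.393, 0.085]]
((0.553878128528595, 0.4148741364479065), (0.11388872563838959, 0.09268614649772644), 56.48604965209961)
0.0925 -30.2
0.113 -123.5
0.0927 147.0
0.1086 56.3
top [[0.5424, 0.4897, 0.085], [0.6197, 0.4382, 0.085], [0.5541, 0.347, 0.085], [0.4814, 0.403, 0.085]]
((0.5492203235626221, 0.41968756914138794), (0.11227169632911682, 0.09277182817459106), 54.274192810058594)
0.0928 -33.7
0.1123 -125.7
0.0917 142.4
0.106 54.9
ramp front [[0.47612079 0.38468785 0.025     ]
 [0.55441071 0.33194605 0.025     ]]
ramp front top [[0.4722409  0.38543319 0.025     ]
 [0.55271445 0.33087908 0.025     ]]
```

Careful with the scale: shifts go in mm. That gives: -0.32 m is -320, 0.231 m is 231.

>>> {"fn": "shift_gripper", "kwargs": {"offsets": {"segments": [[0.088,0,0,-40,0],[0.088,0,0,-80,0],[0.088,0,0,-100,0],[0.088,0,0,-100,0],[0.088,-320,231,-100,0],[0.088,-320,231,-100,0],[0.088,-320,231,-100,0],[0.088,-320,231,-100,0],[0.088,-320,231,-100,0],[0.088,-320,231,-100,0],[0.088,-320,231,-100,0],[0.088,-320,231,-100,0],[0.088,-320,231,-100,0],[0.088,-320,231,-100,0],[0.088,-320,231,-100,0]]}}}

```text
t: 1.35
eef_pos: [0.4223, -0.3476, 0.3261]
ee_rot: [3.141, 0.0, -2.887]
force: [-0.4, -0.3, 0.1]
width: 0.0878
gripper_force: 0.0
```

To row units: 0.426 m is 426, -0.143 m is -143.

>>> {"fn": "shift_gripper", "kwargs": {"offsets": {"segments": [[0.088,-143,426,0,0],[0.088,-143,426,0,0],[0.088,-143,426,0,0],[0.088,-143,426,0,0],[0.088,-143,426,0,0],[0.088,-143,426,0,0],[0.088,-143,426,0,0],[0.088,-143,426,0,0],[0.088,-143,426,0,-0.1],[0.088,-143,426,0,-0.21],[0.088,-143,426,0,-0.21],[0.088,-143,426,0,-0.21],[0.088,-143,426,0,-0.21],[0.088,-143,426,0,-0.21]]}}}

```text
t: 2.52
eef_pos: [0.4527, 0.0971, 0.3262]
ee_rot: [-3.141, -0.001, -2.68]
force: [-0.9, -1.4, 0.4]
width: 0.0876
gripper_force: 0.0
```

Run:
```python
from h import *
T=tool(); im=arm.grab_frame("wrist")[:,:,::-1].copy(); cv2.imwrite("pics/w1.png",im); np.save("w1.npy",T)
c=cam("wrist",T)
m=cv2.inRange(cv2.cvtColor(im,cv2.COLOR_BGR2HSV),(0,0,185),(180,60,255))|cv2.inRange(cv2.cvtColor(im,cv2.COLOR_BGR2HSV),(8,120,150),(25,255,255))
m=cv2.morphologyEx(cv2.morphologyEx(m,cv2.MORPH_CLOSE,np.ones((7,7))),cv2.MORPH_OPEN,np.ones((7,7)))
for k in sorted(cv2.findContours(m,0,1)[0],key=cv2.contourArea)[-3:]:
    r=cv2.minAreaRect(ray(c,k.reshape(-1,2),.008)[:,:2].astype(np.float32)); print(r,k.mean((0,1)))
```

```text
((0.5180054903030396, 0.1318044513463974), (0.07272644340991974, 0.05232305824756622), 26.410547256469727) [253.34210526 196.24342105]
((0.3292308747768402, 0.37364882230758667), (0.07486114650964737, 0.08309310674667358), 26.51329803466797) [451.34730539 162.69461078]
((0.39930588006973267, -0.22391606867313385), (0.16287381947040558, 0.04611041769385338), 89.44371032714844) [67.33576642 19.02189781]
```

View pics/w1.png

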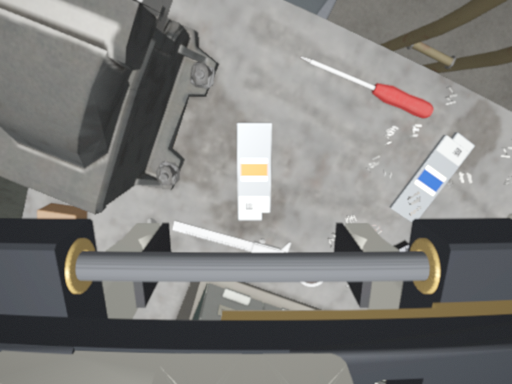

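The wrist picture shows the coupon upright in the image, columns 237–272, with its plain end at row 124 and its notched end at row 219 (notch at the lower right). The vice is on the left and clear.

Run:
```python
from h import *
T=np.load("w1.npy"); c=cam("wrist",T); g=cv2.imread("pics/w1.png",0)
# vertical edges by gradient on rows, subpixel
for rows in ((130,145),(145,158),(180,195)):
    p=g[rows[0]:rows[1]].mean(0); d=np.diff(p); l=228+np.argmax(d[228:245]); r=262+np.argmin(d[262:282]); rm=np.mean(rows)-.5
    W=ray(c,[[l+.5,rm],[r+.5,rm]],.008); print(l,r,W[:,:2].round(4).tolist(),np.linalg.norm(W[0]-W[1]).round(4),"mid",W.mean(0).round(4)[:2])
p=g[:,242:260].mean(1);d=np.diff(p);a=115+np.argmax(d[115:132]);b=212+np.argmin(d[212:228])
W=ray(c,[[251,a+.5],[251,b+.5]],.008);print(a,b,W.round(4).tolist(),np.linalg.norm(W[0]-W[1]),"mid",W.mean(0))
print("tool",T[:3,3], "coupon(scene) in tool", (T[:3,:3].T@(np.array([.4848,.1145,.004])-T[:3,3])).round(4), "coupon(wrist)", (T[:3,:3].T@(W.mean(0)-T[:3,3])).round(4))
```

```text
236 271 [[0.4455, 0.0671], [0.4226, 0.1132]] 0.0515 mid [0.4341 0.0902]
236 270 [[0.4642, 0.0761], [0.4417, 0.1214]] 0.0506 mid [0.4529 0.0987]
236 270 [[0.5142, 0.1001], [0.491, 0.1468]] 0.0521 mid [0.5026 0.1235]
122 219 [[0.4172, 0.0769, 0.008], [0.5518, 0.1436, 0.008]] 0.15025765997530563 mid [0.48449551 0.11021878 0.008     ]
tool [0.45272171 0.09707929 0.326211  ] coupon(scene) in tool [-0.0368  0.0014  0.3222] coupon(wrist) [-0.0346 -0.0023  0.3182]
```

To row units: 0.001 m is 1, 0.3235 m is 323.5.

>>> {"fn": "shift_gripper", "kwargs": {"offsets": {"segments": [[0.088,0,1,40,0],[0.088,0,1,80,0],[0.088,0,1,120,0],[0.088,0,1,160,0],[0.088,0,1,200,0],[0.088,0,1,240,0],[0.088,0,1,280,0],[0.088,0,1,300,0],[0.088,0,1,315,0],[0.088,0,1,323.5,0],[0.088,0,1,323.5,0],[0.088,0,1,323.5,0],[0.088,0,1,323.5,0]]}}}

```text
t: 3.65
eef_pos: [0.4533, 0.0984, 0.0041]
ee_rot: [3.141, 0.002, -2.681]
force: [-0.5, 0.4, -0.4]
width: 0.0874
gripper_force: 0.0
```

>>> {"fn": "shift_gripper", "kwargs": {"offsets": {"segments": [[0.04,0,0,0,0],[0.04,0,0,0,0],[0.04,0,0,0,0],[0.04,0,0,0,0],[0.04,0,0,0,0],[0.04,0,0,0,0],[0.04,0,0,0,0],[0.04,0,0,0,0],[0.04,0,0,0,0],[0.04,0,0,0,0],[0.04,0,0,0,0],[0.04,0,0,0,0]]}, "squeeze": 50}}

```text
t: 4.65
eef_pos: [0.4525, 0.0985, 0.0031]
ee_rot: [3.142, 0.0, -2.681]
force: [-1.9, 1.5, 4.6]
width: 0.0487
gripper_force: 50.0
```

>>> {"fn": "shift_gripper", "kwargs": {"offsets": {"segments": [[0.04,0,0,-20,0],[0.04,0,0,-50,0],[0.04,0,0,-80,0],[0.04,0,0,-100,0],[0.04,-12,34,-100,-0.1],[0.04,-23,68,-100,-0.2],[0.04,-35,100,-100,-0.3],[0.04,-47,136,-100,-0.4],[0.04,-47,136,-100,-0.517],[0.04,-47,136,-100,-0.517],[0.04,-47,136,-100,-0.517],[0.04,-47,136,-100,-0.517]]}}}

```text
t: 5.65
eef_pos: [0.4338, 0.24, 0.1026]
ee_rot: [3.141, -0.001, -2.168]
force: [-1.1, 0.7, -1.7]
width: 0.0488
gripper_force: 50.0
```

Run:
```python
from h import *
T=tool(); np.save("w2.npy",T)
I={}
for n in("top","scene","wrist"):
    I[n]=arm.grab_frame(n)[:,:,::-1].copy(); cv2.imwrite(f"pics/{n}2.png",I[n])
f=lambda i,x,y,w,h,k:cv2.resize(i[y:y+h,x:x+w],(w*k,h*k),interpolation=cv2.INTER_CUBIC)
cv2.imwrite("pics/z2.png",np.hstack([f(I["top"],150,110,130,180,3),f(I["scene"],140,80,130,180,3)]))
```

```text
(no output)
```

View pics/z2.png

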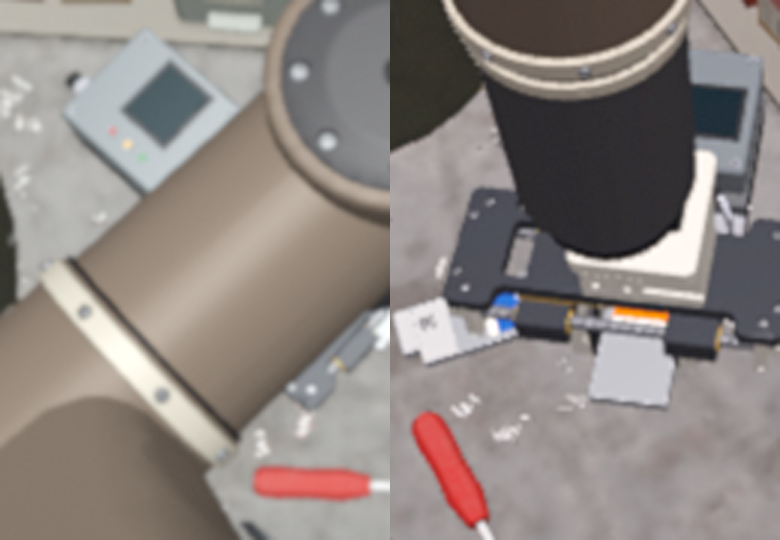

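The scene crop shows the coupon held in the gripper, with its plain end at around scene px (207–234, 214). The arm hides the reader in the top view. I'll check the wrist picture for how the coupon sits.

View pics/wrist2.png

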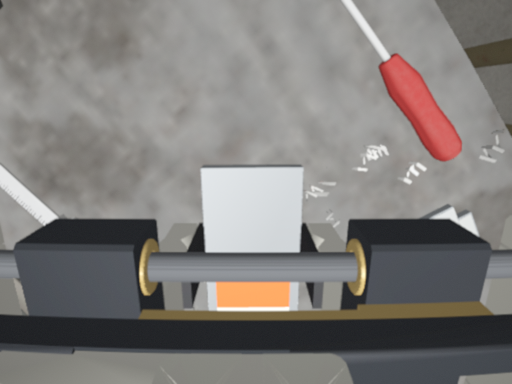

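The plain end shows at row 166, columns 201–302, centred and square. I'll project the expected corners to check height, sag and slip.

Run:
```python
from h import *
p=arm.camera_params("wrist"); c=cam("wrist",np.eye(4)); g=cv2.imread("pics/wrist2.png",0).astype(float)
for z in (-.015,-.010,-.005,0): print(z,proj(c,[[.040,-.025,z],[.040,.025,z],[.020,-.025,z],[.020,.025,z]]).round(1).tolist())
for r in (175,190,205,215,240):
    d=np.diff(g[r-3:r+4].mean(0)); print(r,190+np.argmax(d[190:215])+.5,290+np.argmin(d[290:315])+.5)
for x in (210,250,290): d=np.diff(g[:,x-5:x+6].mean(1)); print("end row",x,155+np.argmax(d[155:180])+.5)
```

```text
-0.015 [[197.8, 172.8], [307.5, 172.7], [199.7, 214.2], [305.6, 214.1]]
-0.01 [[199.5, 170.5], [305.8, 170.4], [201.3, 210.7], [304.0, 210.6]]
-0.005 [[201.2, 168.3], [304.1, 168.3], [202.9, 207.4], [302.4, 207.3]]
0 [[202.7, 166.3], [302.6, 166.2], [204.3, 204.3], [301.0, 204.2]]
175 200.5 302.5
190 201.5 302.5
205 201.5 301.5
215 202.5 301.5
240 203.5 300.5
end row 210 167.5
end row 250 166.5
end row 290 166.5
```

>>> {"fn": "shift_gripper", "kwargs": {"offsets": {"segments": [[0.04,0,0,30,0],[0.04,0,0,60,0],[0.04,0,0,60.5,0],[0.04,0,0,60.5,0],[0.04,-15,0,60.5,0],[0.04,-30,0,60.5,0],[0.04,-42,0,60.5,0],[0.04,-42,0,60.5,0],[0.04,-42,0,60.5,0]]}}}

```text
t: 6.55
eef_pos: [0.4582, 0.2765, 0.0436]
ee_rot: [-3.141, 0.001, -2.164]
force: [-0.4, -0.6, -2.5]
width: 0.049
gripper_force: 50.0
```

Run:
```python
from h import *
T=tool(); I={}
print(arm.get_state()['moment'])
for n in("top","scene"):
    I[n]=arm.grab_frame(n)[:,:,::-1].copy(); cv2.imwrite(f"pics/{n}3.png",I[n])
f=lambda i,x,y,w,h,k:cv2.resize(i[y:y+h,x:x+w],(w*k,h*k),interpolation=cv2.INTER_CUBIC)
cv2.imwrite("pics/z3.png",np.hstack([f(I["top"],160,110,80,110,5),f(I["scene"],195,80,80,110,5)]))
```

```text
[-0.0968847   0.16560157 -0.0310909 ]
```

View pics/z3.png

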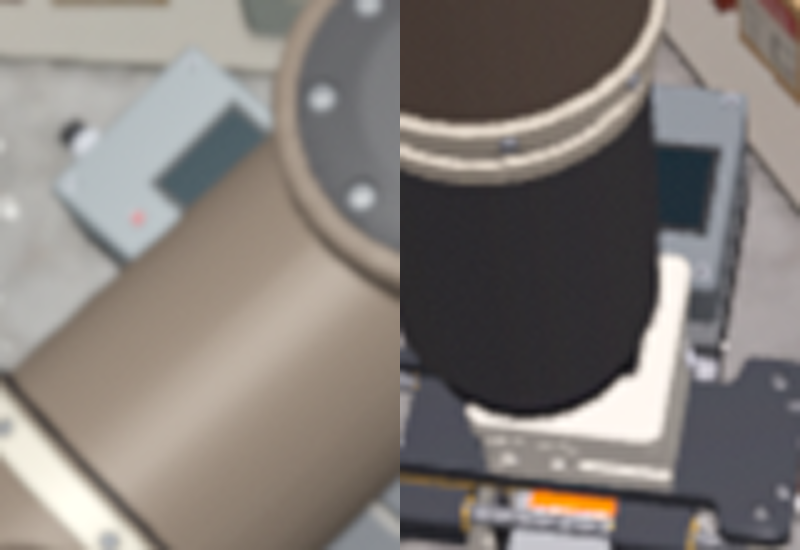

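Both cameras are now blocked by the arm. There is no contact force yet, so I'll feed in by force.

>>> {"fn": "shift_gripper", "kwargs": {"offsets": {"segments": [[0.04,-10,0,1,0],[0.04,-20,0,1,0],[0.04,-20,0,1,0],[0.04,-20,0,1,0]]}}}

```text
t: 6.98
eef_pos: [0.4692, 0.2931, 0.0415]
ee_rot: [-3.142, 0.0, -2.164]
force: [0.7, 0.2, -2.3]
width: 0.049
gripper_force: 50.0
```

```bash
python3 -c "
from h import *
s=arm.get_state();print(tool()[:3,:3].T@s['force'],s['moment'])"
```

```text
[-0.58090144 -0.44911003  2.25587   ] [-0.07627207  0.09918602 -0.08010847]
```

>>> {"fn": "shift_gripper", "kwargs": {"offsets": {"segments": [[0.04,-7,0,0,0],[0.04,-15,0,0,0],[0.04,-15,0,0,0],[0.04,-15,0,0,0]]}}}

```text
t: 7.32
eef_pos: [0.4774, 0.3054, 0.0414]
ee_rot: [-3.142, 0.0, -2.164]
force: [-0.2, -0.6, -1.0]
width: 0.0489
gripper_force: 50.0
```

```bash
python3 -c "
from h import *
s=arm.get_state();print(tool()[:3,:3].T@s['force'],s['moment'])"
```

```text
[ 0.61728462 -0.14540781  0.98756816] [-0.04224828  0.12165764 -0.02133212]
```

To row units: -0.02 m is -20, -0.015 m is -15.

>>> {"fn": "shift_gripper", "kwargs": {"offsets": {"segments": [[0.04,-7,0,0,0],[0.04,-15,0,0,0],[0.04,-20,0,0,0],[0.04,-20,0,0,0],[0.04,-20,0,0,0]]}}}

```text
t: 7.73
eef_pos: [0.4884, 0.3218, 0.0414]
ee_rot: [3.141, -0.0, -2.164]
force: [-0.2, -0.4, -1.9]
width: 0.0488
gripper_force: 50.0
```

```bash
python3 -c "
from h import *
s=arm.get_state();print(tool()[:3,:3].T@s['force'],s['moment'])"
```

```text
[ 0.49116202 -0.04520055  1.90801947] [-0.05504965  0.1457239  -0.06704589]
```

To row units: -0.006 m is -6, -0.003 m is -3.

>>> {"fn": "shift_gripper", "kwargs": {"offsets": {"segments": [[0.04,-3,0,0,0],[0.04,-6,0,0,0],[0.04,-6,0,0,0],[0.04,-6,0,0,0]]}}}

```text
t: 8.07
eef_pos: [0.4917, 0.3266, 0.0416]
ee_rot: [-3.142, 0.0, -2.164]
force: [-0.4, -0.0, -1.7]
width: 0.0492
gripper_force: 50.0
```

```bash
python3 -c "
from h import *
s=arm.get_state();print(tool()[:3,:3].T@s['force'],s['moment'])"
```

```text
[0.2404627  0.2710953  1.71763996] [-0.02221528  0.10128707 -0.03220278]
```

To row units: -0.004 m is -4, -0.002 m is -2.

>>> {"fn": "shift_gripper", "kwargs": {"offsets": {"segments": [[0.04,-2,0,0,0],[0.04,-4,0,0,0],[0.04,-4,0,0,0],[0.04,-4,0,0,0]]}}}

```text
t: 8.4
eef_pos: [0.4937, 0.3294, 0.0413]
ee_rot: [3.141, -0.001, -2.164]
force: [-1.2, -0.8, -1.9]
width: 0.0488
gripper_force: 50.0
```

```bash
python3 -c "
from h import *
s=arm.get_state();print(tool()[:3,:3].T@s['force'],s['moment'])"
```

```text
[1.29566257 0.57818678 1.88764596] [-0.45997766  0.41812968  0.00623744]
```

To row units: -0.003 m is -3, -0.001 m is -1.

>>> {"fn": "shift_gripper", "kwargs": {"offsets": {"segments": [[0.04,-1,0,0,0],[0.04,-3,0,0,0],[0.04,-3,0,0,0],[0.04,-3,0,0,0]]}}}

```text
t: 8.73
eef_pos: [0.4953, 0.3319, 0.0413]
ee_rot: [3.141, -0.001, -2.164]
force: [-1.4, -2.4, -2.2]
width: 0.0491
gripper_force: 50.0
```

```bash
python3 -c "
from h import *
s=arm.get_state();print(tool()[:3,:3].T@s['force'],s['moment'])"
```

```text
[ 2.77487799 -0.18830425  2.23703462] [-0.97171376  0.75741326 -0.02162688]
```

To row units: -0.003 m is -3, -0.001 m is -1.

>>> {"fn": "shift_gripper", "kwargs": {"offsets": {"segments": [[0.04,-1,0,0,0],[0.04,-3,0,0,0],[0.04,-3,0,0,0],[0.04,-3,0,0,0]]}}}

```text
t: 9.07
eef_pos: [0.497, 0.3344, 0.0413]
ee_rot: [3.141, -0.001, -2.164]
force: [-2.9, -4.0, -1.9]
width: 0.0492
gripper_force: 50.0
```

```bash
python3 -c "
from h import *
s=arm.get_state();print(tool()[:3,:3].T@s['force'],s['moment'])"
```

```text
[4.90189562 0.19092045 1.88791298] [-1.43263301  1.03278308 -0.0445797 ]
```

>>> {"fn": "shift_gripper", "kwargs": {"offsets": {"segments": [[0.04,-1,0,0,0],[0.04,-1.5,0,0,0],[0.04,-1.5,0,0,0],[0.04,-1.5,0,0,0]]}}}

```text
t: 9.4
eef_pos: [0.4974, 0.3352, 0.0411]
ee_rot: [3.141, -0.002, -2.164]
force: [-4.0, -4.9, -0.9]
width: 0.0488
gripper_force: 50.0
```

```bash
python3 -c "
from h import *
s=arm.get_state();print(tool()[:3,:3].T@s['force'],s['moment'])"
```

```text
[6.26367572 0.58075179 0.86843502] [-1.88652423  1.37712475  0.00590432]
```

To row units: -0.0015 m is -1.5, -0.001 m is -1.

>>> {"fn": "shift_gripper", "kwargs": {"offsets": {"segments": [[0.04,-1,0,0,0],[0.04,-1.5,0,0,0],[0.04,-1.5,0,0,0],[0.04,-1.5,0,0,0]]}}}

```text
t: 9.73
eef_pos: [0.4974, 0.3352, 0.0407]
ee_rot: [3.141, -0.005, -2.165]
force: [-5.0, -7.6, -0.9]
width: 0.0489
gripper_force: 50.0
```

```bash
python3 -c "
from h import *
s=arm.get_state();print(tool()[:3,:3].T@s['force'],s['moment'])"
```

```text
[ 9.11759039 -0.10794579  0.89670894] [-2.61817949  2.00704239 -0.10328045]
```

The tool has stopped and the force is rising steeply, about 8 mm past first contact, so it is at the back wall. I'll check that the coupon is still level and hasn't slipped in the grip.

Run:
```python
from h import *
im=arm.grab_frame("wrist")[:,:,::-1].copy(); cv2.imwrite("pics/wrist4.png",im); g=cv2.cvtColor(im,cv2.COLOR_BGR2GRAY).astype(float)
for r in (175,190,205,215): 
    d=np.diff(g[r-3:r+4].mean(0)); print(r,190+np.argmax(d[190:215])+.5,290+np.argmin(d[290:315])+.5)
for x in (210,250,290): d=np.diff(g[:,x-5:x+6].mean(1)); print("end row",x,150+np.argmax(np.abs(d[150:185]))+.5)
```

```text
175 200.5 302.5
190 201.5 302.5
205 202.5 301.5
215 202.5 301.5
end row 210 166.5
end row 250 166.5
end row 290 166.5
```

View pics/wrist4.png

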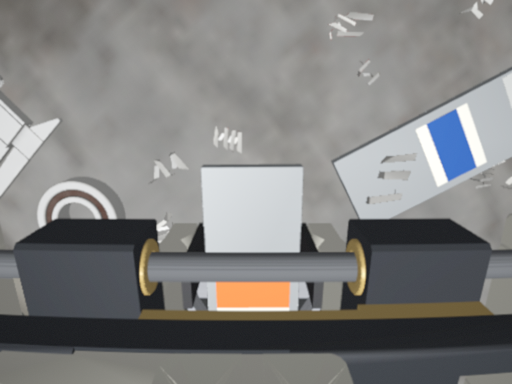

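The coupon is unmoved in the grip (end at row 166, columns 201–302). The bearing, caliper and blue coupon are clear, so I'm handing in.

```bash
python3 -c "
from station import arm
print(arm.job_done())"
```

```text
the job is handed in; nothing more can be done
None
```

The job is handed in: the orange coupon is still gripped in the reader slot, label up and level, pushed about 8 mm past first contact with the stop until it met the back wall. That depth is judged from tool position and force, because the arm blocked the fixed cameras, and the hand-in gave no verdict.

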